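Stack the grading sieves on the shaker

TASK

Make up the sieve stack on the shaker, ready for grading a batch of grog: stand the pan inside the raised rim of the shaker's round table, then, one at a time on top of it, seat the fine sieve, the medium sieve, the coarse sieve and last the lid, each with its skirt fully home in the rim below so the stack stands straight and closed. Leave the ink jar and the glue stick standing where they are.

Things in the scene. Friction and masses are not known exactly. Their poses are not given: they have to be found in the camera images.
- pan: Steel receiving pan: plain round cup with a closed flat floor 3 mm thick, 60 mm outside diameter, 42 mm tall, rim 54 mm inside diameter, no skirt. The fine sieve's skirt fits its rim. Origin: centre of the underside, z up; any yaw. 0.13 kg.
- sieve_fine: Round steel sieve, frame 60 mm outside, 54 mm inside diameter, 27 mm tall over all; the shallowest; brass cloth of 1.8 mm pitch, nearly like a solid sheet. Under the frame (from 8 mm up) a tapered skirt, 8 mm deep, 51 mm narrowing to 44 mm at the foot, drops into the rim below until the shoulder rests on it: its underside then lies 34 mm above the pan's. Origin: centre of underside, z up; any yaw. 0.11 kg.
- sieve_medium: Round steel sieve, frame 60 mm outside, 54 mm inside diameter, 35 mm tall over all; brass cloth of 4.4 mm pitch, twelve wires each way. Under the frame (from 8 mm up) a tapered skirt, 8 mm deep, 51 mm narrowing to 44 mm at the foot, drops into the rim below until the shoulder rests on it: its underside then lies 19 mm above the fine sieve's. Origin: centre of underside, z up; any yaw. 0.11 kg.
- sieve_coarse: Round steel sieve, frame 60 mm outside, 54 mm inside diameter, 44 mm tall over all; the deepest; brass cloth of 10.8 mm pitch, four wires each way, see-through. Under the frame (from 8 mm up) a tapered skirt, 8 mm deep, 51 mm narrowing to 44 mm at the foot, drops into the rim below until the shoulder rests on it: its underside then lies 27 mm above the medium sieve's. Origin: centre of underside, z up; any yaw. 0.11 kg.
- lid: Round steel lid: disc 60 mm in diameter, from 8 to 14 mm above the underside, on a tapered skirt like the sieves'; on top a black upright knob 22 mm in diameter, from 14 to 36 mm above the underside. Seated, its underside lies 36 mm above the coarse sieve's. Origin: centre of the underside, z up; any yaw. 0.09 kg.
- shaker: Grey sieve shaker, fixed: housing 150 x 150 mm, top 48 mm above the work surface; on it a round aluminium table 88 mm in diameter with a raised rim (82 mm outside, 72 mm inside diameter, rim top 69 mm above the work surface). Origin: centre of the underside, z up; dial and switch face its -x.
- nest (a point): centre of the floor inside the raised rim of the shaker's table, where the pan stands: 63 mm above the work surface, 6 mm below the top of the rim.
- ink_jar: bystander: small closed glass jar of dark ink, 52 mm in diameter, 62 mm tall, standing loose. Origin: centre of the underside.
- glue_stick: bystander: upright green and cream glue stick, 27 mm in diameter, 94 mm tall, standing loose. Origin: centre of the underside.

How it is judged:
On the way, in this order (a step that is already met when the one before it is completed fails the run):
1. the pan stands inside the rim of the shaker's table and is let go (horizontal distance between pan and nest below 0.009 m and z of pan in the frame of nest between -0.003 and 0.003 m and angle between pan's own z axis and vertical below 0.06 rad and contact force between pan and the fingers below 0.05 N), for 0.2 s.
2. the fine sieve is seated in the pan's rim and let go (z of sieve_fine in the frame of pan between 0.0315 and 0.0365 m and horizontal distance between sieve_fine and pan below 0.004 m and angle between sieve_fine's own z axis and vertical below 0.06 rad and contact force between sieve_fine and the fingers below 0.05 N), for 0.2 s.
3. the medium sieve is seated on the fine one and let go (z of sieve_medium in the frame of sieve_fine between 0.0165 and 0.0215 m and horizontal distance between sieve_medium and sieve_fine below 0.004 m and angle between sieve_medium's own z axis and vertical below 0.06 rad and contact force between sieve_medium and the fingers below 0.05 N), for 0.2 s.
4. the coarse sieve is seated on the medium one and let go (z of sieve_coarse in the frame of sieve_medium between 0.0245 and 0.0295 m and horizontal distance between sieve_coarse and sieve_medium below 0.004 m and angle between sieve_coarse's own z axis and vertical below 0.06 rad and contact force between sieve_coarse and the fingers below 0.05 N), for 0.2 s.
5. the lid is seated on the coarse sieve and let go (z of lid in the frame of sieve_coarse between 0.0335 and 0.0385 m and horizontal distance between lid and sieve_coarse below 0.004 m and angle between lid's own z axis and vertical below 0.06 rad and contact force between lid and the fingers below 0.05 N), for 0.2 s.
At the end, for the whole second after the job is handed in: Pan inside the shaker table's rim, flat, within 9 mm of centre; on it, bottom to top, fine, medium, coarse sieve and lid, each seated (height within 2.5 mm, within 4 mm of the axis of the part below, upright to 0.06 rad); all released and at rest (all of step 1 and all of step 2 and all of step 3 and all of step 4 and all of step 5 and linear speed of each of pan, sieve_fine, sieve_medium, sieve_coarse, lid below 0.02 m/s); the robot touches nothing.
It fails at once if the ink jar is tipped or pushed more than 25 mm from its place (distance of ink_jar from where it was at the start of the episode above 0.025 m or angle between ink_jar's own z axis and vertical above 0.4 rad).
It fails at once if the glue stick is tipped or pushed more than 25 mm from its place (distance of glue_stick from where it was at the start of the episode above 0.025 m or angle between glue_stick's own z axis and vertical above 0.4 rad).
It also fails if it takes over 144 s, if anything falls off the work surface, if the arm or the gripper's body presses on something with over 40 N, if the wrist force passes 120 N, or if a joint passes its speed limit or range.

ROBOT

A 7-joint arm with a two-finger parallel gripper is mounted at the origin on a cart in front of the work surface, level with it; the furniture and walls round the work are solid. World frame = base frame: x ahead of the robot, y to its left, z up, the work surface at z = 0. Lengths are in m, angles in rad, forces in N, time in s.
With the tool pointing down it reaches from about 0.425 to 0.95 m from the base axis. Payload 4.7 kg.
Tool frame: the origin (TCP) lies on the centre line of the jaws, within the pads' length; the fingertips stand robot.nose_length ahead of it and the grasp point (between the pads) lies 8 mm behind it (robot.nose_length is the distance from the TCP to the fingertips, in m); z points along the fingers, y is the line along which they close (so a half turn about z gives the same grasp; the last joint's range is limited). The gripper opens to 85 mm and grips with 20 to 120 N. Pads are 22 mm wide; open, the fingers measure 114 mm over their backs; the gripper's body (76 mm by 85 mm) begins 54 mm behind the grasp point. The pads swing forward as they close: fully open they stand 13 mm farther back than shut.
Start: joints at [1.187, 0.469, -0.049, 1.532, 0.024, 1.141, -0.082], TCP at [0.235, -0.633, 0.242] pointing down, gripper open.
Joint ranges: [-2.59, 2.59], [-0.33, 1.99], [-1.39, 1.29], [0.1, 2.45], [-1.04, 4.18], [0.21, 1.99], [-2.66, 2.66]. Speed limits (rad/s): [2.57, 2.57, 3.14, 3.14, 3.14, 3.14, 3.14].

INTERFACE

Orientations are given as [roll, pitch, yaw] about the fixed x, y, z axes, in that order (R = Rz(yaw) Ry(pitch) Rx(roll)).
In Python, from plant import robot gives the robot as it stands. Calls block until the motion is done:
- robot.goto(position, orientation): joint-space move of the TCP to a pose.
- robot.move_straight(position, vel=0.15, attitude=None, contact_N=None): straight line of the TCP; attitude=None keeps the orientation; vel is the mean speed in m/s. With contact_N (N) it stops when the force on the tool has changed by that much, and returns True; else False.
- robot.move_joints(angles): joint-space move.
- robot.grip(opening, strength=None): opening from 0.0 (shut) to 1.0 (fully open); strength is the grip in N (None keeps the last); returns when the fingers have stopped.
- robot.sleep(seconds).
- robot.inverse_kinematics(position, orientation): joint angles nearest the present ones, or None.
- robot.sense(): the state.
- robot.grab_frame(name): name is "side" or "top"; returns a dict with "image" (400x640x3 uint8, red, green, blue), "range_z" (400x640 float32, m along the optical axis (not along the pixel's ray), 0 where there is no reading), "fx", "fy", "cx", "cy" (pixels), "R" (3x3) and "t" (3): a world point X has camera coordinates R X + t. Camera axes: x right, y down, z forward; pixel columns grow to the right and rows downward; lengths in m; the calibration is good to about 2 mm. A picture is of the moment at which its call begins.
A pose or a line that the arm cannot do raises robot.IKError and nothing moves.
- robot.close_job(): hands the job in; it is judged then, once.
The state is a dict: "t": time; "joint_pos": joint angles; "joint_velocities": joint speeds; "effort": joint torques, N m; "tcp_pos": TCP position; "tcp_rot": TCP orientation; "wrist_force": force on the tool from outside, world axes, zero at the start; "torque": the same for the moment, N m; "opening": opening from 0.0 (shut) to 1.0 (fully open); "gripper_force": force on a finger pad.
Only numpy, scipy, OpenCV 4.12 (cv2) and the standard library are available. Lean on these libraries where they do the work, as an engineer would, in place of code of your own. Each camera call takes 0.05 s, during which the arm holds its last target. There are 200 camera calls.

## Working session

There is one attempt and no reset: what is moved stays moved. The work goes in short steps, each a Python script; the robot and the scene stay as the last script left them, time stands still between calls to the robot, and variables do not carry over. Pictures are saved under pics/ and viewed, at most 14 in all, crops included, and the job is handed in when it is done.

```bash
ls; mkdir -p pics; python3 - <<'E'
from plant import robot
import cv2,numpy as np
s=robot.sense();print(s['t'],s['tcp_pos'],s['tcp_rot'],s['opening'],robot.nose_length)
for n in('side','top'):
    f=robot.grab_frame(n);cv2.imwrite(f'pics/{n}0.png',f['image'][:,:,::-1]);np.savez(f'{n}0.npz',**f)
    R=f['R'];print(n,f['fx'],f['fy'],f['cx'],f['cy'],(-R.T@f['t']).round(3),R.round(3).tolist(),(f['range_z']>0).mean())
E
```

```text
pics
0.0 [ 0.23429343 -0.63240566  0.24123759] [-3.13957956e+00  7.58541405e-05  3.54868645e-01] 0.9999541430828643 0.011
side 368.956779010907 368.956779010907 313.36781035317296 197.8438373902977 [0.451 0.723 0.692] [[-0.968, -0.251, 0.018], [-0.174, 0.613, -0.771], [0.183, -0.749, -0.637]] 0.99598828125
top 383.4359530833292 383.4359530833292 322.04646158798346 197.0516518006622 [ 0.453 -0.018  1.155] [[0.013, -1.0, -0.001], [-0.991, -0.013, -0.13], [0.13, 0.003, -0.992]] 0.995953125
```

View pics/side0.png

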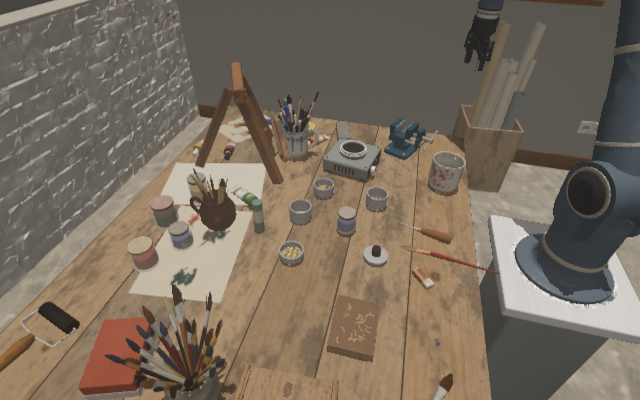

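View pics/top0.png

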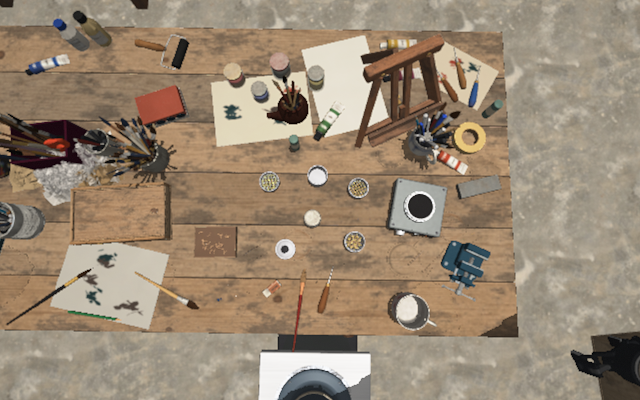

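The top view shows four round cups, at (269,181), (317,176), (358,187) and (354,241). The lid is at (285,249), the ink jar at (312,218), the glue stick at (294,143), and the shaker at (419,207). I'll enlarge the images to tell the sieves apart.

```bash
python3 - <<'E'
import cv2,numpy as np
a=np.load('top0.npz')['image'][120:270,250:450,::-1];b=np.load('side0.npz')['image'][130:280,230:430,::-1]
cv2.imwrite('pics/topc.png',cv2.resize(a,None,fx=4,fy=4,interpolation=cv2.INTER_CUBIC));cv2.imwrite('pics/sidec.png',cv2.resize(b,None,fx=4,fy=4,interpolation=cv2.INTER_CUBIC))
E
```

```text
(no output)
```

View pics/topc.png

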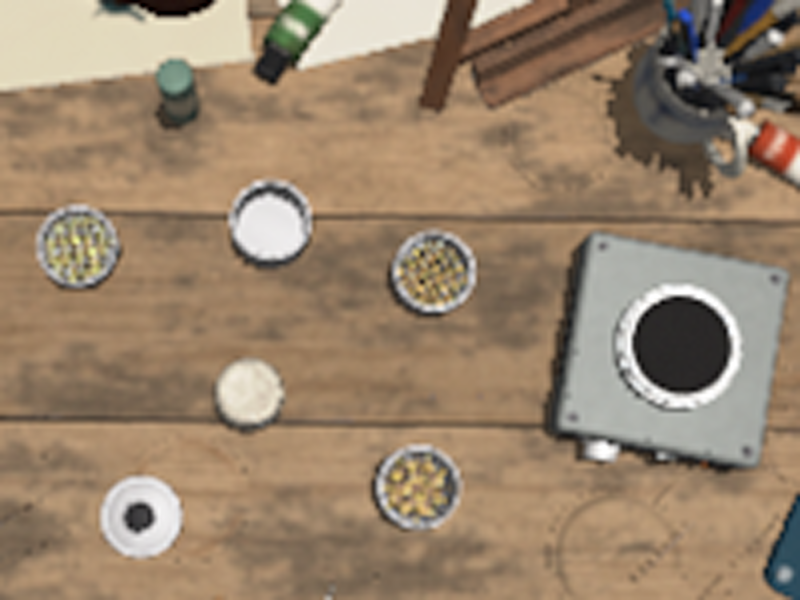

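View pics/sidec.png

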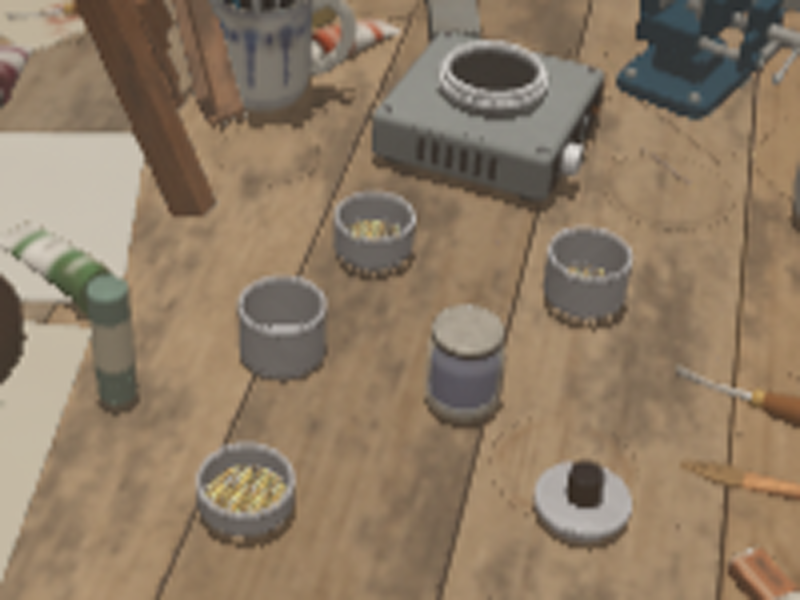

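The labels, with top-view pixels: fine is (269,181), shallow with dense cloth. Pan is (317,176), medium is (358,187) and coarse is (354,241), deep with wide mesh. The lid is (285,249). Next I'll measure rim positions and heights from both views using the range points.

```bash
cat > meas.py <<'E'
import numpy as np,cv2
from scipy.optimize import least_squares
def cloud(f):
    z=f['range_z'].astype(float);v,u=np.mgrid[:400,:640]
    C=np.stack([(u-f['cx'])/f['fx']*z,(v-f['cy'])/f['fy']*z,z],-1)
    P=(C-f['t'])@f['R'];P[z==0]=np.nan;return P
def circ(p,r=None):
    g=lambda q:np.hypot(p[:,0]-q[0],p[:,1]-q[1])-(q[2] if r is None else r)
    q0=list(p[:,:2].mean(0))+([.03] if r is None else [])
    return least_squares(g,q0,loss='soft_l1',f_scale=.002).x
def rim(P,c,h,rad=.045,top=None,r=None):
    """points near c; height: upper percentile; circle through those within h of it"""
    Q=P.reshape(-1,3);Q=Q[np.isfinite(Q).all(1)];d=np.hypot(*(Q[:,:2]-c).T)
    n=Q[(d<rad)&(Q[:,2]>.01)];zt=np.percentile(n[:,2],95) if top is None else top
    k=n[np.abs(n[:,2]-zt)<h];return zt,circ(k,r),cv2.minEnclosingCircle(k[:,:2].astype(np.float32)),len(k)
SEED=dict(pan=(317,176),fine=(269,181),medium=(358,187),coarse=(354,241),lid=(285,249),jar=(312,218),glue=(294,143),shaker=(403,203))
E
python3 - <<'E'
from meas import *
T=cloud(np.load('top0.npz'));S=cloud(np.load('side0.npz'))
for n,(u,v) in SEED.items():
    c=T[v,u,:2];rad=.05 if n=='shaker' else .045
    if n=='shaker': c=T[207,419,:2]
    g=[]
    for P in(T,S):
        Q=P.reshape(-1,3);d=np.hypot(*(Q[:,:2]-c).T);tab=Q[(d<.09)&(d>.06)]
        zt,q,m,k=rim(P,c,.005,rad);g.append(f"z{zt:.4f} c{q[0]:.4f},{q[1]:.4f} r{q[2]:.4f} enc{m[0][0]:.4f},{m[0][1]:.4f} r{m[1]:.4f} n{k} tab{np.nanmedian(tab[:,2]):.4f}")
    print(n,*g,sep='\n   ')
E
```

```text
pan
   z0.0446 c0.6635,-0.0003 r0.0281 enc0.6637,-0.0000 r0.0300 n59 tab0.0001
   z0.0431 c0.6642,0.0005 r0.0281 enc0.6653,-0.0007 r0.0313 n102 tab0.0010
fine
   z0.0294 c0.6450,0.1437 r0.0283 enc0.6452,0.1436 r0.0299 n62 tab0.0002
   z0.0283 c0.6451,0.1452 r0.0283 enc0.6456,0.1456 r0.0309 n119 tab0.0009
medium
   z0.0372 c0.6281,-0.1218 r0.0283 enc0.6286,-0.1218 r0.0298 n59 tab0.0001
   z0.0366 c0.6286,-0.1212 r0.0281 enc0.6282,-0.1216 r0.0306 n80 tab0.0011
coarse
   z0.0464 c0.4691,-0.1102 r0.0283 enc0.4692,-0.1104 r0.0298 n58 tab0.0001
   z0.0451 c0.4700,-0.1099 r0.0284 enc0.4691,-0.1109 r0.0316 n93 tab0.0009
lid
   z0.0370 c0.4453,0.0919 r0.0075 enc0.4449,0.0920 r0.0108 n42 tab0.0004
   z0.0368 c0.4458,0.0935 r0.0076 enc0.4458,0.0925 r0.0109 n55 tab0.0008
jar
   z0.0655 c0.5349,0.0123 r0.0164 enc0.5349,0.0131 r0.0234 n181 tab0.0003
   z0.0643 c0.5356,0.0147 r0.0172 enc0.5372,0.0131 r0.0253 n192 tab0.0011
glue
   z0.0951 c0.7580,0.0691 r0.0093 enc0.7573,0.0694 r0.0135 n65 tab0.0014
   z0.0942 c0.7574,0.0708 r0.0098 enc0.7565,0.0704 r0.0139 n67 tab0.0018
shaker
   z0.0694 c0.5708,-0.2950 r0.0357 enc0.5720,-0.2942 r0.0428 n265 tab0.0466
   z0.0702 c0.5727,-0.2932 r0.0372 enc0.5714,-0.2945 r0.0434 n154 tab0.0388
```

The heights match the 42, 27, 35 and 44 mm given, and the two views agree within about 2 mm. I'll check the real height of the open fingertips from the range image, then whether IK reaches every pose at yaw 0.

```bash
python3 - <<'E'
from meas import *
from plant import robot
P=cloud(np.load('side0.npz')).reshape(-1,3)
k=P[(np.hypot(P[:,0]-.234,P[:,1]+.632)<.09)&(P[:,2]>.1)&(P[:,2]<.32)]
print(len(k),np.sort(k[:,2])[:12].round(3))
k2=k[k[:,2]<.26];print(k2.min(0).round(3),k2.max(0).round(3))
q=np.array(robot.sense()['joint_pos'])
for yaw in(0,np.pi/2,-np.pi/2,np.pi):
  for n,p in dict(pan=(.664,0),fine=(.645,.144),med=(.6285,-.1215),coarse=(.4695,-.110),lid=(.4455,.0925),nest=(.5715,-.294)).items():
    r=[robot.inverse_kinematics([*p,z],[np.pi,0,yaw]) for z in(.025,.3)]
    print(round(yaw,2),n,[None if a is None else np.round(a,2).tolist() for a in r])
E
```

```text
424 [0.244 0.245 0.245 0.245 0.246 0.247 0.247 0.247 0.248 0.248 0.248 0.248]
[ 0.21  -0.683  0.244] [ 0.263 -0.577  0.26 ]
0 pan [[0.09, 0.7, -0.22, 1.71, 0.21, 0.75, -1.81], [0.24, 0.45, -0.44, 1.47, 0.19, 1.27, -1.79]]
0 fine [[-0.03, 0.71, -0.37, 1.72, 0.35, 0.78, -2.14], [0.22, 0.51, -0.76, 1.46, 0.36, 1.31, -2.14]]
0 med [[0.25, 0.66, -0.18, 1.78, 0.17, 0.72, -1.59], [0.35, 0.39, -0.31, 1.54, 0.12, 1.24, -1.55]]
0 coarse [[0.3, 0.49, -0.19, 2.15, 0.18, 0.52, -1.6], [0.52, 0.13, -0.41, 1.88, 0.05, 1.15, -1.48]]
0 lid [[0.03, 0.48, -0.4, 2.2, 0.38, 0.52, -2.23], [0.5, 0.12, -0.86, 1.91, 0.1, 1.15, -1.96]]
0 nest [[0.47, 0.66, -0.09, 1.77, 0.09, 0.71, -1.23], [0.52, 0.38, -0.15, 1.54, 0.06, 1.23, -1.21]]
1.57 pan [[0.32, 0.76, -0.57, 1.7, 0.53, 0.84, -0.48], [0.42, 0.51, -0.73, 1.46, 0.34, 1.31, -0.33]]
1.57 fine [[0.11, 0.76, -0.57, 1.71, 0.53, 0.83, -0.71], [0.24, 0.52, -0.79, 1.46, 0.37, 1.31, -0.58]]
1.57 med [[0.5, 0.72, -0.53, 1.76, 0.49, 0.79, -0.28], [0.56, 0.44, -0.62, 1.52, 0.26, 1.26, -0.09]]
1.57 coarse [[0.51, 0.52, -0.46, 2.14, 0.42, 0.57, -0.26], [0.69, 0.15, -0.61,
[... 665 characters left out ...]
57 nest [[0.24, 0.67, 0.24, 1.79, -0.23, 0.71, -2.54], [-0.31, 0.57, 1.11, 1.59, -0.52, 1.32, -2.26]]
3.14 pan [[0.47, 0.85, -0.81, 1.69, 0.74, 0.94, 0.93], [0.48, 0.53, -0.83, 1.45, 0.4, 1.32, 1.19]]
3.14 fine [[0.24, 0.84, -0.8, 1.7, 0.73, 0.93, 0.72], [0.32, 0.57, -0.94, 1.46, 0.46, 1.35, 0.92]]
3.14 med [[0.59, 0.77, -0.68, 1.76, 0.62, 0.84, 1.19], [0.66, 0.48, -0.78, 1.52, 0.34, 1.29, 1.41]]
3.14 coarse [[0.62, 0.56, -0.6, 2.13, 0.55, 0.61, 1.2], [0.87, 0.18, -0.81, 1.86, 0.14, 1.16, 1.58]]
3.14 lid [[0.25, 0.55, -0.68, 2.19, 0.62, 0.6, 0.69], [0.75, 0.19, -1.16, 1.91, 0.19, 1.16, 1.09]]
3.14 nest [[0.84, 0.75, -0.62, 1.75, 0.57, 0.82, 1.52], [0.92, 0.47, -0.73, 1.51, 0.32, 1.28, 1.72]]
```

Fully open, the tips sit about 2 mm behind the TCP. At a 60 mm grip they should be about 5 mm ahead of it. Yaw π/2 keeps all the joints mid-range, so I'll place the pan with it and check.

```bash
cat > act.py <<'E'
import numpy as np,cv2
from plant import robot
from meas import *
O=[np.pi,0,np.pi/2];H=.29
def say(*a):
    s=robot.sense();print(*a,'t%.1f'%s['t'],np.round(s['tcp_pos'],4),'open%.3f'%s['opening'],'F',np.round(s['wrist_force'],1),'g%.1f'%s['gripper_force'])
def pick(p,z):
    robot.grip(1.0,strength=40)
    robot.goto([*p,H],O)
    robot.move_straight([*p,z+.03],vel=.2)
    if robot.move_straight([*p,z],vel=.06,contact_N=8): say('touched early')
    robot.grip(0.0,strength=40);say('gripped')
    robot.move_straight([*p,H],vel=.2);say('lifted')
def place(p,z,under):
    """z: TCP height above underside; under: seated underside height"""
    robot.goto([*p,H],O)
    robot.move_straight([*p,z+under+.02],vel=.2)
    print('contact',robot.move_straight([*p,z+under-.002],vel=.025,contact_N=4));say('down')
def release():
    s=robot.sense()['tcp_pos'];robot.grip(1.0);say('released')
    robot.move_straight([s[0],s[1],max(H,s[2]+.05)],vel=.2)
def look(c,top,r=.045,tag=None,names=('top','side')):
    for n in names:
        f=robot.grab_frame(n);zt,q,m,k=rim(cloud(f),c,.004,r,top)
        print(n,'z%.4f'%zt,'fit',q.round(4),'enc',np.round(m[0],4),round(m[1],4),k)
        if tag:cv2.imwrite(f'pics/{tag}_{n}.png',f['image'][:,:,::-1])
NEST=np.array([.5715,-.294])
E
python3 - <<'E'
from act import *
pick((.664,0.),.025)
place(NEST,.025,.063)
E
```

```text
gripped t5.4 [6.646e-01 2.000e-04 2.580e-02] open0.693 F [-0.8  0.9  3.6] g43.5
lifted t6.8 [ 6.634e-01 -3.000e-04  2.885e-01] open0.697 F [ 0.2  0.9 -1.4] g43.2
contact True
down t9.8 [ 0.5712 -0.294   0.0889] open0.697 F [-0.6 -0.4  4.5] g43.7
```

Contact came 63.1 mm above the pick height, which is exactly the nest floor. I'll release, lift the fine sieve, and look at the pan while the arm is over there.

```bash
python3 - <<'E'
from act import *
release()
pick((.645,.1445),.016)
look(NEST,None,.034,'s1')
E
```

```text
released t10.2 [ 0.5702 -0.2938  0.0876] open0.999 F [ 0.7 -0.  -1.1] g0.0
gripped t15.6 [0.6454 0.1448 0.0169] open0.695 F [-0.3  0.5  4.9] g43.5
lifted t17.1 [0.6445 0.1441 0.2886] open0.696 F [ 0.  -0.2 -1. ] g43.1
top z0.1055 fit [ 0.571  -0.2941  0.0282] enc [ 0.5707 -0.2941] 0.0301 79
side z0.1059 fit [ 0.5719 -0.2932  0.0277] enc [ 0.5731 -0.2926] 0.0313 63
```

The pan rim reads z = 0.1055 (0.105 expected), centred at (0.571, -0.294). Now I'll place the fine sieve.

```bash
python3 - <<'E'
from act import *
P=(.5712,-.2938)
place(P,.0168,.097);release()
pick((.6285,-.1215),.022)
look(P,None,.034,'s2')
E
```

```text
contact True
down t20.5 [ 0.5709 -0.2938  0.1139] open0.692 F [-1.5  0.8  5. ] g43.6
released t20.9 [ 0.57   -0.2937  0.1127] open1.003 F [-0.8 -0.3 -0.6] g0.0
gripped t25.2 [ 0.6291 -0.1214  0.0229] open0.692 F [-1.   0.7  5.4] g43.6
lifted t26.7 [ 0.6279 -0.1217  0.2886] open0.693 F [-0.1  0.2 -1.2] g43.2Traceback (most recent call last):
  File "<stdin>", line 5, in <module>
  File "act.py", line 24, in look
    f=robot.grab_frame(n);zt,q,m,k=rim(cloud(f),c,.004,r,top)
                                   ~~~^^^^^^^^^^^^^^^^^^^^^^^
  File "meas.py", line 14, in rim
    n=Q[(d<rad)&(Q[:,2]>.01)];zt=np.percentile(n[:,2],95) if top is None else top
                                 ~~~~~~~~~~~~~^^^^^^^^^^^
    return _quantile_unchecked(
        a, q, axis, out, overwrite_input, method, keepdims, weights)
    return _ureduce(a,
                    func=_quantile_ureduce_func,
    ...<5 lines>...
                    overwrite_input=overwrite_input,
                    method=method)
    r = func(a, **kwargs)
    result = _quantile(arr,
                       quantiles=q,
    ...<2 lines>...
                       out=out,
                       weights=wgt)
    slices_having_nans = np.isnan(arr[-1, ...])
                                  ~~~^^^^^^^^^
IndexError: index -1 is out of bounds for axis 0 with size 0
```

The arm was blocking the top view, so I'll move it aside with the medium sieve held and look again.

```bash
python3 - <<'E'
from act import *
P=(.5712,-.2938)
robot.goto([.645,.1,H],O)
look(P,None,.034,'s2')
E
```

```text
top z0.1246 fit [ 0.5709 -0.2934  0.0283] enc [ 0.5707 -0.2939] 0.0301 82
side z0.1244 fit [ 0.5714 -0.2927  0.0288] enc [ 0.5717 -0.2936] 0.0326 69
```

The fine rim reads 0.1245 (0.124 expected), so it's seated. Next is the medium sieve, followed by picking the coarse one.

```bash
python3 - <<'E'
from act import *
P=(.5712,-.2936)
place(P,.0228,.116);release()
pick((.4695,-.1103),.030)
robot.goto([.6,.1,H],O)
look(P,None,.034,'s3')
E
```

```text
contact True
down t30.8 [ 0.571  -0.2936  0.1389] open0.697 F [-0.9 -0.8  4.6] g43.7
released t31.2 [ 0.57   -0.2935  0.1376] open1.001 F [ 0.4 -0.2 -1. ] g0.0
gripped t35.5 [ 0.4697 -0.1103  0.0307] open0.698 F [-1.1  0.2  5. ] g42.5
lifted t37.0 [ 0.4688 -0.1103  0.2889] open0.695 F [-0.4 -0.3 -0.9] g43.1
top z0.1514 fit [ 0.5706 -0.2934  0.0283] enc [ 0.5706 -0.2937] 0.0301 82
side z0.1507 fit [ 0.5707 -0.2928  0.0278] enc [ 0.5719 -0.292 ] 0.0318 63
```

The medium rim reads 0.151, so it's seated. Now the coarse sieve, then I'll pick up the lid by its knob.

```bash
python3 - <<'E'
from act import *
P=(.5712,-.2936)
place(P,.0308,.143);release()
pick((.4455,.0925),.028)
robot.goto([.6,.1,H],O)
look(P,None,.034,'s4')
E
```

```text
contact True
down t40.9 [ 0.571  -0.2936  0.1738] open0.700 F [-0.5  0.1  5.4] g43.7
released t41.3 [ 0.5701 -0.2937  0.1725] open0.998 F [-0.2  0.7  0.4] g0.0
gripped t46.3 [0.4456 0.0925 0.0283] open0.236 F [-0.6  0.2  4.9] g39.0
lifted t47.8 [0.4448 0.0922 0.289 ] open0.238 F [ 0.1 -0.3 -1. ] g39.1
top z0.1869 fit [ 0.5708 -0.2931  0.0283] enc [ 0.5713 -0.2931] 0.0304 100
side z0.1859 fit [ 0.5715 -0.2926  0.0284] enc [ 0.57   -0.2934] 0.0313 75
```

View pics/s4_side.png

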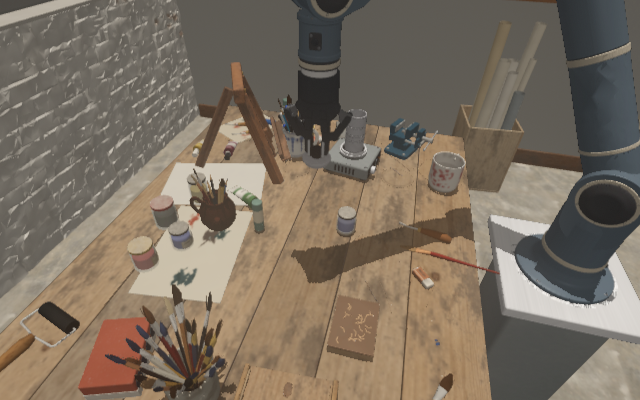

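The stack stands straight on the shaker at about (355,140), the lid hangs level in the jaws at (318,155), and the jar (346,221) and glue stick (258,215) haven't moved. The coarse rim reads about 0.1865 (0.187 expected). Last is the lid.

```bash
python3 - <<'E'
from act import *
P=(.5712,-.2934)
place(P,.0285,.179);release()
robot.goto([.6,.1,.3],O)
look(P,.193,.034,'s5');look(P,None,.012);say()
for n,u in (('jar',(.535,.013)),('glue',(.757,.070))): look(u,None,.045,names=('side',))
import cv2
cv2.imwrite('pics/s5c.png',cv2.resize(cv2.imread('pics/s5_side.png')[90:190,300:430],None,fx=5,fy=5))
E
```

```text
contact True
down t51.2 [ 0.571  -0.2935  0.2073] open0.238 F [0.1 0.1 5.2] g39.6
released t51.9 [ 0.5703 -0.2935  0.2063] open1.000 F [-0.2 -0.5 -0.1] g0.0
top z0.1930 fit [ 0.5713 -0.2941  0.0229] enc [ 0.5707 -0.2934] 0.0302 350
side z0.1930 fit [ 0.561  -0.2874  0.016 ] enc [ 0.5635 -0.2904] 0.0279 72
top z0.2169 fit [ 0.5704 -0.2933  0.0074] enc [ 0.5711 -0.2935] 0.0108 53
side z0.2165 fit [ 0.5696 -0.2912  0.0076] enc [ 0.5711 -0.2922] 0.0108 21
t54.1 [0.6004 0.0986 0.2998] open0.998 F [ 0.5  0.  -0.3] g0.0
side z0.0643 fit [0.5351 0.0149 0.017 ] enc [0.536  0.0132] 0.0253 185
side z0.0942 fit [0.7573 0.0706 0.0094] enc [0.758  0.0702] 0.0137 63
```

View pics/s5c.png

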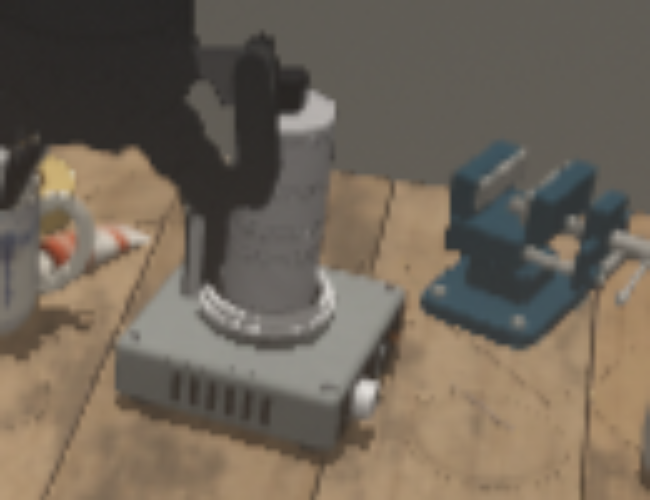

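The stack is closed and straight, with the lid disc under the knob at crop (305,105) and the gripper only passing in front of it. The knob top reads 0.2167 (0.215 expected), with the same 1–2 mm upward bias seen when it stood on the table. Handing in.

```bash
python3 -c "
from plant import robot
print(robot.close_job())"
```

```text
the job is handed in; nothing more can be done
None
```

The sieve stack is made up on the shaker and handed in: pan, fine, medium and coarse sieves and lid all measured seated within about 2 mm of their expected heights, and the ink jar and glue stick are still in place; no verdict came back.

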